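Load the mould press, screw it up, lock it and raise its handle

TASK

Get the mould press ready to be carried away. First lift the wooden spacer block out of the press and put it in the shallow steel pan; then stand every white mould upright in the press's channel, lids up and long sides across the channel, in one row between the sprung plate and the head; then turn the crank clockwise (seen from the crank's end) until the plate meets the row and is snug, its springs visibly squeezed but never squeezed solid. Then turn the lock knob clockwise until it clicks and its brass pin jumps up, and last pull the carrying handle up until its lock button clicks out; don't shove the jar, beaker and spatula about.

Things in the scene. Friction and masses are not known exactly. Their poses are not given: they have to be found in the camera images.
- press: fixed steel press, 540 mm long (its y), 120 wide (its x). Origin: on the table under mid-channel; z up. Channel floor at z 30 mm between low rails (inner faces at x -54 and +54, tops z 48). Along y, mm: crank -295 to -205, gear housing -200 to -165 (125 high), carriage and sprung plate, open channel, head +110 to +180 (85 high), handle's tube at +225 (26 square, 132 high)
- fence (a point): middle of the head's flat inner face at the channel floor, where the row ends; axes as the press's; moulds go on its -y side
- plate_face (a point): middle of the sprung plate's front face (plate 96 mm wide, top 95 mm above the table), which faces the head; axes as the press's. At the start it is 205 to 220 mm from the head
- plate (a joint): how far the plate's springs are squeezed, m: 0 free, 0.020 solid; stiffness 3 N/mm. It leaves 0 only once the plate pushes on something. Snug means 0.003 to 0.017; 0.0195 or more is squeezed solid
- crank (a joint): crank angle, rad, many turns; grows clockwise seen from the crank's end, looking along the press's +y: at angle a the sleeve is 50 sin a mm along +x from the hub and 50 cos a mm above it. A turn moves the plate 30 mm towards the head. Takes about 5 N at the sleeve when free, 2 N more at 20 N clamping; stays where left
- crank_hub (a point): centre of the circle (radius 50 mm, in the press's x-z plane) on which the middle of the crank's sleeve travels; 100 mm above the table; axes as the press's
- crank_grip (a point): middle of the crank's black sleeve, a freely spinning cylinder 20 mm thick and 74 mm long, lying along the press's y, so that it can be held from above with unchanging hand direction all round the circle. This point's frame turns with the crank
- knob_grip (a point): centre of the lock knob's wing, on the knob's upright axis, 118 mm above the table, on top of the head. The wing is 60 mm long along this point's y, 16 mm thick along its x, from 96 to 129 mm above the table, over a disc of 26 mm radius and a small steel latch plate that covers the pin
- knob (a joint): lock knob angle, rad, grows clockwise from above; 0 to 0.2 at the start, hard stop at 1.30; turns with under 0.2 N m; clicks at about 1.1 as its latch plate clears the pin; go on to the stop
- pin (a joint): brass spring pin in the head's top under the knob's latch plate: 0 held down, jumps up to +0.007 m at the click, beside the plate
- handle_grip (a point): middle of the telescoping carrying handle's black crossbar, 18 mm thick, 110 mm long, along this point's x; 165 mm above the table when down. Its upright inner tube (16 mm square) runs down from the middle of the bar into the outer tube
- handle (a joint): how far the handle is pulled up, m: 0 to 0.008 at the start, hard stop at 0.092; needs about 8 to 10 N upwards all the way, clicks at about 0.088, and stays there
- button (a joint): brass spring button on the +x side of the handle's inner tube: 0 held in, jumps to +0.008 m as it comes above the steel strip on the outer tube (112 mm above the table)
- spacer: plain wooden block 44 (its x) x 80 (its y) x 70 mm high, 0.17 kg, standing in the press's channel at the start. Origin: centre of its underside
- pan: fixed shallow steel pan 160 x 160 mm outside, walls 4 mm thick and 30 mm high, floor 4 mm. Origin: centre of its underside
- mould0: closed white plastic food mould, a box 90 (its x) x 44 (its y) x 62 mm high with a solid grip block 28 (x) x 32 (y) x 30 mm high centred on its lid (92 mm high in all), 0.26 kg, standing on the table at the start. Origin: centre of its underside; z up. Two to four of mould0 to mould3 are there
- mould1: closed white plastic food mould, a box 90 (its x) x 44 (its y) x 62 mm high with a solid grip block 28 (x) x 32 (y) x 30 mm high centred on its lid (92 mm high in all), 0.26 kg, standing on the table at the start. Origin: centre of its underside; z up. Two to four of mould0 to mould3 are there
- mould2: closed white plastic food mould, a box 90 (its x) x 44 (its y) x 62 mm high with a solid grip block 28 (x) x 32 (y) x 30 mm high centred on its lid (92 mm high in all), 0.26 kg, standing on the table at the start. Origin: centre of its underside; z up. Two to four of mould0 to mould3 are there
- mould3: closed white plastic food mould, a box 90 (its x) x 44 (its y) x 62 mm high with a solid grip block 28 (x) x 32 (y) x 30 mm high centred on its lid (92 mm high in all), 0.26 kg, standing on the table at the start. Origin: centre of its underside; z up. Two to four of mould0 to mould3 are there
- jar: bystander: small clear jar with a white lid, 56 mm across, 85 mm high; origin under its centre
- beaker: bystander: open white plastic cup, 76 mm across the rim, 90 mm high; origin under its centre
- spatula: bystander: black-handled spatula lying on the table beyond the press; origin under its middle
Not all that is in view belongs to the job. What is shaped like the mould1 but purple is not meant.

How it is judged:
By the outcome, as a careful person would: the job done as asked, in the order asked, and still so for the second after the job is handed in, with the robot touching nothing.
Of mould0, mould1, mould2, mould3 only 2 to 4 are there at a start; the rules pass over those that are not, and their reading is None.
At some moment in a run one of mould0, mould1, mould2, mould3 may be knocked a few centimetres aside while the robot is not near it.
It also fails if it takes over 210 s, if anything falls off the work surface, if the arm or the gripper's body presses on something with over 40 N, if the wrist force passes 120 N, or if a joint passes its speed limit or range.

ROBOT

A 6-joint arm with a two-finger parallel gripper is mounted at the origin on the work surface. World frame = base frame: x ahead of the robot, y to its left, z up, the work surface at z = 0. Lengths are in m, angles in rad, forces in N, time in s.
With the tool pointing down it reaches from about 0.35 to 0.8 m from the base axis. Payload 7.3 kg.
Tool frame: the origin (TCP) lies between the finger pads; the fingertips stand 25 mm ahead of it and the grasp point (between the pads) lies 6 mm ahead of it (r.tip_extent is the distance from the TCP to the fingertips, in m); z points along the fingers, y is the line along which they close (so a half turn about z gives the same grasp; the last joint's range is limited). The gripper opens to 85 mm and grips with 20 to 120 N. Pads are 22 mm wide; open, the fingers measure 114 mm over their backs; the gripper's body (76 mm by 85 mm) begins 54 mm behind the grasp point. The pads swing forward as they close: fully open they stand 13 mm farther back than shut.
Start: joints at [-1.326, 0.342, 1.524, -0, 1.275, -0.146], TCP at [0.2, -0.485, 0.256] pointing down, gripper open.
Joint ranges: [-2.53, 2.53], [-0.77, 2.02], [0.04, 2.7], [-1, 4.14], [0.28, 2.66], [-3.11, 3.11]. Speed limits (rad/s): [2.57, 2.57, 3.14, 3.14, 3.14, 3.14].

INTERFACE

Orientations are given as a unit quaternion [x, y, z, w].
In Python, from workcell import r, command_gripper, optics gives the robot as it stands. The module is installed in compiled form; this text tells all that it offers. Calls block until the motion is done:
- r.reach(position, orientation): joint-space move of the TCP to a pose.
- r.move_straight(position, orientation=None, speed=0.15, max_force=None): straight line of the TCP; orientation=None keeps the orientation; speed is the mean speed in m/s. With max_force (N) it stops when the force on the tool has changed by that much, and returns True; else False.
- r.movej(angles): joint-space move.
- command_gripper(opening, force=None): finger opening in m; force is the grip in N (None keeps the last); returns when the fingers have stopped.
- r.hold(seconds).
- r.solve_ik(position, orientation): joint angles nearest the present ones, or None.
- r.read_state(): the state.
- optics.get_image(name): name is "scene" or "top" or "wrist"; returns (picture, depth): 420x560x3 uint8, red, green, blue; 420x560 float32, m along the optical axis (not along the pixel's ray), 0 where there is no reading.
- optics.camera_model(name): a dict with "K" (3x3 intrinsics, pixels), "k1" (the pictures are not rectified: a ray, as slopes to the right and down, at radius r is drawn at 1 + k1 r^2 times it, then the intrinsics apply), "R" (3x3) and "t" (3): a world point X has camera coordinates R X + t; the wrist camera has in their place "tool_from_camera" (4x4, takes a point from camera to tool coordinates, whose origin is the TCP and whose axes are the flange's). Camera axes: x right, y down, z forward; pixel columns grow to the right and rows downward; lengths in m; the calibration is good to about 2 mm. A picture is of the moment at which its call begins: read the wrist's pose just before it. camera_model takes no time and is no camera call.
A pose or a line that the arm cannot do raises r.PlanningError and nothing moves.
- r.finish_job(): hands the job in; it is judged then, once.
The state is a dict: "time_s": time; "joint_positions": joint angles; "dq": joint speeds; "tau": joint torques, N m; "eef_pos": TCP position; "eef_rot": TCP orientation; "contact_force": force on the tool from outside, world axes, zero at the start; "torque": the same for the moment, N m; "grip_width": finger opening in m; "grip_force": force on a finger pad.
Only numpy, scipy, OpenCV 4.12 (cv2) and the standard library are available. Lean on these libraries where they do the work, as an engineer would, in place of code of your own. Each camera call takes 0.05 s, during which the arm holds its last target. There are 200 camera calls.

## Working session

There is one attempt and no reset: what is moved stays moved. The work goes in short steps, each a Python script; the robot and the scene stay as the last script left them, time stands still between calls to the robot, and variables do not carry over. Pictures are saved under pics/ and viewed, at most 14 in all, crops included, and the job is handed in when it is done.

```bash
mkdir -p pics; ls
cat > h.py <<'E'
import numpy as np, cv2
from workcell import r, command_gripper, optics
from scipy.spatial.transform import Rotation as Rn
def cloud(name):
    st=r.read_state(); im,d=optics.get_image(name); m=optics.camera_model(name)
    K=np.array(m["K"],float);k1=m["k1"];h,w=d.shape
    u,v=np.meshgrid(np.arange(w),np.arange(h))
    xy=cv2.undistortPoints(np.stack([u,v],-1).reshape(-1,1,2).astype(np.float64),K,np.array([k1,0,0,0.])).reshape(h,w,2)
    P=np.dstack([xy*d[...,None],d])
    if name=="wrist":
        T=np.array(m["tool_from_camera"]);P=P@T[:3,:3].T+T[:3,3]
        P=P@Rn.from_quat(st["eef_rot"]).as_matrix().T+np.array(st["eef_pos"])
    else: P=(P-np.array(m["t"]))@np.array(m["R"])
    P[d==0]=np.nan
    return im,P
def save(im,f): cv2.imwrite("pics/"+f,cv2.cvtColor(im,cv2.COLOR_RGB2BGR))
E
python3 - <<'E'
from h import *
for n in("scene","top"):
    im,P=cloud(n); save(im,n+"0.png"); np.savez(n+"0.npz",im=im,P=P)
    print(n,optics.camera_model(n))
print(r.read_state(),r.tip_extent)
E
```

```text
pics
scene {'K': array([[450.82027138,   0.        , 279.56502874],
       [  0.        , 450.82027138, 209.70987156],
       [  0.        ,   0.        ,   1.        ]]), 'k1': 0.028278435170333384, 'R': array([[ 0.68407261,  0.72921879,  0.0168707 ],
       [ 0.59374335, -0.54325167, -0.59358779],
       [-0.42369033,  0.41607402, -0.80459239]]), 't': array([-0.40080787, -0.17524651,  1.60053781])}
top {'K': array([[539.1912365 ,   0.        , 274.6594681 ],
       [  0.        , 539.1912365 , 210.41047515],
       [  0.        ,   0.        ,   1.        ]]), 'k1': 0.04991922421344464, 'R': array([[-0.00668359, -0.99991487,  0.01120665],
       [-0.99701463,  0.00580128, -0.07699467],
       [ 0.07692311, -0.0116878 , -0.99696852]]), 't': array([0.10046621, 0.49392163, 1.36765947])}
{'time_s': 0.1, 'joint_positions': array([-1.32601313e+00,  3.42687674e-01,  1.52493340e+00,  3.22750285e-05,
        1.27539084e+00, -1.46015616e-01]), 'dq': array([ 0.00041864, -0.00188313, -0.00147672, -0.00135816, -0.00016805,
        0.00099595]), 'tau': array([ 1.77690748e-03, -4.34446406e+01, -2.46490967e+01, -1.27582703e-04,
        4.73101551e-03, -4.26984187e-06]), 'eef_pos': array([ 0.19992889, -0.48509193,  0.2556733 ]), 'eef_rot': array([ 9.80970867e-01,  1.94153686e-01, -1.96135676e-05, -7.09525607e-04]), 'contact_force': array([ 0.24162078, -0.67153726,  0.52014053]), 'torque': array([-0.00668564,  0.05876665,  0.04742118]), 'grip_force': 0.0, 'grip_width': 0.0850303632047661} 0.025
```

View pics/scene0.png

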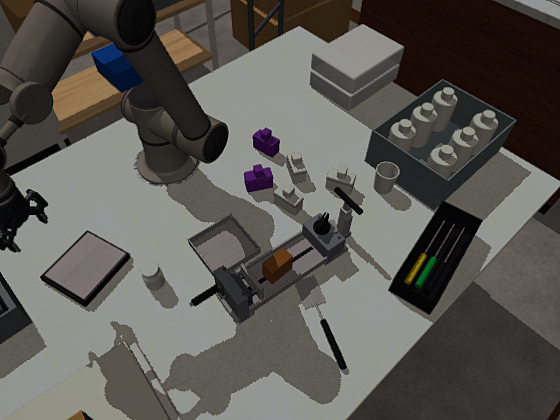

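View pics/top0.png

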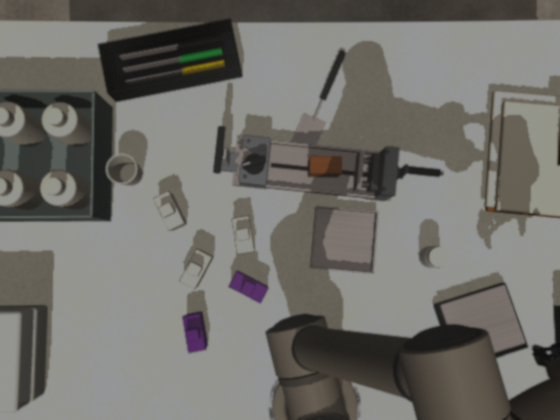

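```bash
cat > est.py <<'E'
from h import *
def rect(Q):
    (c,s,a)=cv2.minAreaRect((Q[:,:2]*1000).astype(np.float32)); return np.round(c,1),np.round(s,1),round(a,1)
def blob(P,uv,rad,z0,z1):
    u,v=uv; S=P[max(v-rad,0):v+rad,max(u-rad,0):u+rad].reshape(-1,3); S=S[np.isfinite(S[:,0])]
    return S[(S[:,2]>z0)&(S[:,2]<z1)]
E
python3 - <<'E'
from est import *
for n,L in(("top",dict(mA=(168,210),mB=(243,234),mC=(196,268),p1=(248,287),p2=(195,332))),("scene",dict(mC=(296,165),mA=(341,180),mB=(288,197)))):
    D=np.load(n+"0.npz");P=D["P"];im=D["im"]
    print(n)
    for k,uv in L.items():
        for z0,z1 in((.052,.072),(.082,.1)):
            Q=blob(P,uv,22,z0,z1); print(k,len(Q),np.round(np.median(Q,0)*1000,1) if len(Q) else'',rect(Q) if len(Q)>5 else '')
D=np.load("top0.npz");P=D["P"]
for k,uv,rad,z0,z1 in(("spacer",(325,165),24,.09,.11),("head",(254,160),32,.078,.09),("housing",(385,172),35,.115,.135),("bar",(220,150),30,.155,.19),("tube",(236,158),22,.12,.14),("tubestrip",(236,158),22,.105,.118),("knob",(254,163),20,.12,.135),("plate",(362,170),22,.085,.1),("panrim",(343,238),45,.022,.04),("crank",(425,172),25,.06,.2),("rails",(310,165),60,.04,.055),("jar",(431,257),20,.07,.1),("beaker",(122,168),24,.07,.1)):
    Q=blob(P,uv,rad,z0,z1); print(k,len(Q),np.round(np.median(Q,0)*1000,1) if len(Q) else'',rect(Q) if len(Q)>5 else '')
im=D["im"]
a=cv2.resize(im[115:215,205:455],None,fx=3,fy=3,interpolation=cv2.INTER_CUBIC)
b=cv2.resize(im[185:285,145:395],None,fx=3,fy=3,interpolation=cv2.INTER_CUBIC)
save(np.clip(np.vstack([a,b])*1.5,0,255).astype(np.uint8),"crop0.png")
E
```

```text
top
mA 482 [487.6 359.7  60.5] (array([493.2, 362.6]), array([90.1, 45.1]), 26.3)
mA 149 [493.8 362.1  89.7] (array([493.4, 362.5]), array([27.6, 31.4]), 26.5)
mB 486 [428.2 176.9  60.6] (array([432.3, 178.3]), array([91. , 45.1]), 9.3)
mB 150 [432.1 178.   90.4] (array([432.2, 178.7]), array([27.8, 31.9]), 7.1)
mC 496 [352.3 292.7  60.4] (array([349.6, 294.6]), array([44.5, 90.4]), 61.5)
mC 155 [348.7 295.1  89.9] (array([349.2, 295.1]), array([32. , 27.6]), 61.4)
p1 509 [304.8 162.2  60.6] (array([303.2, 164.7]), array([90.5, 44.8]), 62.2)
p1 151 [302.6 165.7  91. ] (array([303.2, 164.9]), array([27., 31.]), 62.5)
p2 518 [202.9 295.9  60.3] (array([193.1, 297.3]), array([93. , 45.1]), 9.8)
p2 162 [194.8 296.9  90.4] (array([194.1, 297.3]), array([27.2, 31.7]), 8.4)
scene
mC 204 [367.4 283.4  60.6] (array([341.2, 276.9]), array([ 93.6, 204.7]), 52.0)
mC 87 [355.1 290.3  90.2] (array([387.8, 247.2]), array([ 35.6, 158.5]), 38.3)
mA 251 [504.9 356.9  60.1] (array([495.4, 360.6]), array([90.7, 49.6]), 26.6)
mA 72 [496.4 358.9  89.8] (array([494.7, 362.9]), array([27.2, 34.9]), 26.2)
mB
[... 540 characters left out ...]
 array([85.1, 34.1]), 74.4)
tubestrip 21 [597.7 169.1 110.6] (array([608.8, 189.3]), array([91.4, 26.8]), 60.8)
knob 169 [602.6 149.5 127.2] (array([603.9, 149.2]), array([16.6, 59. ]), 18.4)
plate 520 [ 586.7 -139.1   94.7] (array([ 590.5, -110.6]), array([101.8, 104.7]), 85.0)
panrim 537 [ 458.3 -100.9   28.6] (array([440.6, -91.5]), array([182.3, 204.2]), 84.6)
crank 371 [ 573.2 -238.   156.6] (array([ 572.3, -247.7]), array([93.2, 24.5]), 83.5)
rails 648 [578.4 -23.1  46.8] (array([564.,   8.]), array([303.4, 211.7]), 89.9)
jar 345 [ 373.8 -297.9   83.9] (array([ 375. , -298.8]), array([46.3, 47.7]), 1.0)
beaker 465 [596.8 503.   85.9] (array([597.3, 477.6]), array([ 90.5, 118.9]), 89.8)
```

View pics/crop0.png

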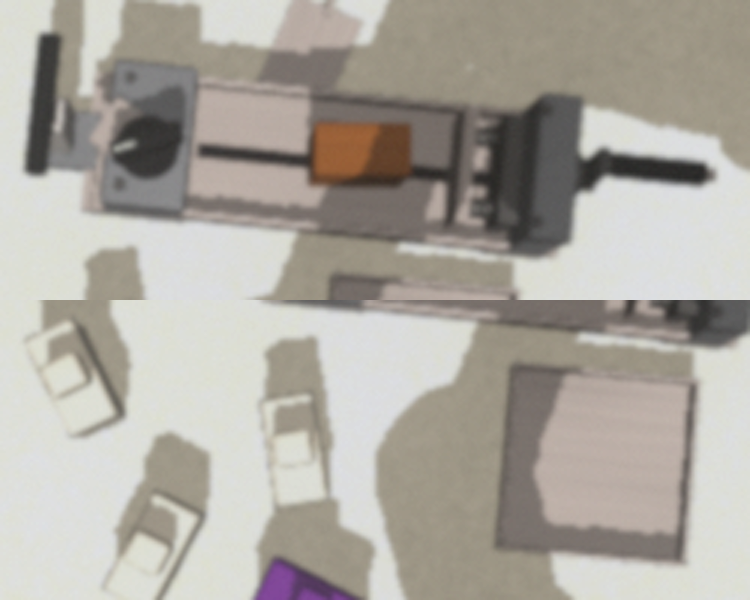

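Only candidates for moulds: white at top-pixels (168,210), (243,234), (196,268). The two at (248,287) and (195,332) are purple and so excluded; the orange-brown block at (325,165) is the spacer. The crop confirms three white moulds with grip blocks. Next I'll refine the press frame.

```bash
cat >> est.py <<'E'
YAW=np.radians(-6.2); O=np.array([.6001,.0036])
def topress(P,O=O,yaw=YAW):
    c,s=np.cos(yaw),np.sin(yaw); M=np.array([[c,s],[-s,c]])
    Q=P.copy(); Q[...,:2]=(P[...,:2]-O)@M.T; return Q
def toworld(x,y,O=O,yaw=YAW):
    c,s=np.cos(yaw),np.sin(yaw); return O+np.array([c*x-s*y,s*x+c*y])
def pr(a): return np.round(np.nanpercentile(a*1000,[1,5,50,95,99]),1)
E
python3 - <<'E'
from est import *
for n in("top","scene"):
    D=np.load(n+"0.npz");W=D["P"].reshape(-1,3);W=W[np.isfinite(W[:,0])];Q=topress(W)
    def sel(x0,x1,y0,y1,z0,z1): return Q[(Q[:,0]>x0)&(Q[:,0]<x1)&(Q[:,1]>y0)&(Q[:,1]<y1)&(Q[:,2]>z0)&(Q[:,2]<z1)]
    print(n)
    for k,b in dict(head=(-.08,.08,.09,.2,.08,.088),headL=(-.08,-.03,.09,.2,.08,.088),headR=(.03,.08,.09,.2,.08,.088),headface=(-.05,.05,.09,.12,.04,.078),plateTop=(-.06,.06,-.15,-.06,.09,.099),plFace=(-.045,.045,-.15,-.06,.04,.085),housing=(-.08,.08,-.22,-.15,.121,.128),crank=(-.06,.06,-.30,-.22,.04,.18),railL=(-.08,-.04,-.06,.08,.044,.052),railR=(.04,.08,-.06,.08,.044,.052),bar=(-.08,.08,.2,.25,.16,.2),knob=(-.04,.04,.1,.19,.122,.135),carr=(-.06,.06,-.165,-.12,.04,.12)).items():
        S=sel(*b)
        if len(S)>5: print(k,len(S),*[pr(S[:,i]) for i in range(3)])
    S=sel(-.06,.06,-.15,-.06,.09,.099)
    if n=="top":
        Z=W[(W[:,2]>.02)&(W[:,2]<.036)&(W[:,0]<.535)&(W[:,0]>.35)&(W[:,1]<.0)&(W[:,1]>-.2)]; print("pan",rect(Z))
        # yaw from rail / head edges
        for k,b in dict(railR=(.04,.08,-.06,.08,.044,.052),railL=(-.08,-.04,-.06,.08,.044,.052)).items():
            S=sel(*b); print(k,np.degrees(np.polyfit(S[:,1],S[:,0],1)[0]))
        Z=sel(-.06,.06,-.30,-.22,.04,.18);print("crank",rect(Z))
        Z=sel(-.08,.08,.09,.2,.08,.088);print("head",rect(Z))
        Z=sel(-.08,.08,.2,.25,.16,.2);print("bar",rect(Z))
        Z=sel(-.08,.08,-.22,-.15,.121,.128);print("hous",rect(Z))
E
```

```text
top
head 786 [-59.  -56.2  16.4  55.3  58.5] [110.7 112.8 143.3 177.7 183.2] [80.2 80.7 84.  87.4 87.8]
headL 261 [-59.7 -58.6 -46.4 -32.1 -30.7] [112.3 114.8 145.6 176.8 179.1] [80.2 80.9 84.  87.3 87.9]
headR 280 [30.2 31.5 45.  57.7 59. ] [111.  114.  145.5 176.1 178.8] [80.2 80.6 83.8 86.9 87.6]
headface 14 [-38.3 -33.6   5.8  42.2  42.3] [110.1 110.1 110.2 116.4 118.4] [40.8 41.2 66.1 77.5 77.7]
plateTop 325 [-47.2 -42.8  -0.1  40.8  44.9] [-149.8 -148.8 -117.   -63.3  -61. ] [90.4 91.2 94.9 98.4 98.8]
plFace 294 [-44.2 -39.8  -3.2  37.5  43.7] [-144.3 -143.7 -131.6 -108.7  -62.5] [40.4 42.6 67.2 83.2 84.8]
housing 594 [-58.4 -52.8   1.8  52.3  57.9] [-207.1 -198.  -182.2 -166.  -164. ] [121.1 121.5 124.3 127.3 127.8]
crank 268 [-8.2 -7.4  0.   9.1 10.8] [-297.1 -291.5 -256.8 -223.3 -221.1] [149.2 150.5 156.8 161.1 164.2]
railL 110 [-60.  -59.8 -57.4 -54.2 -53.9] [-59.7 -52.1   8.6  74.4  79.5] [44.1 44.4 47.1 50.8 51.8]
railR 113 [53.3 53.8 56.4 59.6 60.2] [-59.4 -54.7   9.7  71.7  77.9] [44.1 44.2 47.4 50.1 50.7]
bar 367 [-54.1 -50.8  -0.9  48.3  53.3] [216.2 216.8 224.2 232.4
[... 1256 characters left out ...]
56.3  59.8] [-201.  -198.2 -183.2 -167.6 -165.7] [121.1 121.6 124.3 127.2 127.8]
crank 247 [-5.6 -3.8  6.3 12.2 13.4] [-297.3 -291.5 -259.1 -224.8 -220.9] [144.2 148.2 157.  161.5 163.5]
railL 92 [-59.5 -58.5 -54.8 -51.1 -50.6] [-57.2 -48.1  10.7  71.6  78.7] [44.  44.4 47.1 50.2 51.1]
railR 105 [54.6 55.5 59.  61.6 62.7] [-57.3 -53.4   7.6  70.   76.1] [44.1 44.3 47.2 50.3 51.4]
bar 235 [-50.2 -46.9   5.3  54.2  56.2] [214.4 215.9 220.6 229.7 232.8] [161.8 164.8 175.4 179.3 181. ]
knob 97 [-25.4 -20.9  -9.6   3.9   5.9] [117.3 119.4 143.1 168.3 169.8] [122.3 123.4 127.3 132.1 132.8]
carr 462 [-54.6 -40.6  10.7  55.8  59.4] [-161.8 -157.6 -137.  -120.6 -120.2] [ 40.9  45.8  82.9  99.5 100.9]
```

```bash
cat >> est.py <<'E'
def quat(yaw):  # tool y along direction yaw (mod pi), z down; choose half-turn with smallest |q6|
    best=None
    for k in (0,1):
        a=yaw+k*np.pi; y=np.array([np.cos(a),np.sin(a),0]); z=np.array([0,0,-1.]); x=np.cross(y,z)
        yield Rn.from_matrix(np.c_[x,y,z]).as_quat()
def pick_q(pos,yaw):
    c=[(abs(j[5]),tuple(q)) for q in quat(yaw) for j in [r.solve_ik(pos,q)] if j is not None]
    return np.array(min(c)[1])
def mv(p,q=None,speed=.2,f=None): return r.move_straight(list(p),None if q is None else list(q),speed=speed,max_force=f)
def F(): return np.round(r.read_state()["contact_force"],1)
E
python3 - <<'E'
from est import *
for n in("top","scene"):
    D=np.load(n+"0.npz");Q=topress(D["P"].reshape(-1,3))
    S=Q[(abs(Q[:,0])<.045)&(Q[:,1]>-.15)&(Q[:,1]<-.072)&(Q[:,2]>.088)&(Q[:,2]<.101)]
    print(n,np.histogram(S[:,1]*1000,bins=np.arange(-150,-70,4)))
    S=Q[(abs(Q[:,0])<.045)&(Q[:,1]>-.125)&(Q[:,1]<-.08)&(Q[:,2]>.05)&(Q[:,2]<.085)]
    print(np.histogram(S[:,1]*1000,bins=np.arange(-126,-80,3)))
D=np.load("top0.npz");print("pan c",D["P"][235:244,340:349].reshape(-1,3).mean(0), [np.round(D["P"][v,u],3) for u,v in((316,209),(375,213),(371,270),(313,266))])
pos=np.array([.5999,-.0255,.081]);yaw=np.radians(-1)
q=pick_q(pos,yaw);print(q)
command_gripper(.075,force=40)
r.reach([pos[0],pos[1],.2],list(q)); 
t=mv(pos,speed=.15,f=15);print(t,F(),r.read_state()["eef_pos"])
command_gripper(.03);s=r.read_state();print(s["grip_width"],s["grip_force"])
mv([pos[0],pos[1],.2]);print(r.read_state()["grip_width"],r.read_state()["time_s"],F())
E
```

```text
top (array([57, 67,  0,  0,  0,  0,  0, 42, 58, 57, 24,  0,  0,  0,  0,  0,  0,
        0,  0]), array([-150, -146, -142, -138, -134, -130, -126, -122, -118, -114, -110,
       -106, -102,  -98,  -94,  -90,  -86,  -82,  -78,  -74]))
(array([ 3,  0,  0,  0,  0, 79,  1,  0,  0,  0,  0,  0,  0,  0,  0]), array([-126, -123, -120, -117, -114, -111, -108, -105, -102,  -99,  -96,
        -93,  -90,  -87,  -84,  -81]))
scene (array([42, 26,  0,  0,  0,  0,  1, 51, 46, 38,  3,  0,  0,  0,  0,  0,  0,
        0,  0]), array([-150, -146, -142, -138, -134, -130, -126, -122, -118, -114, -110,
       -106, -102,  -98,  -94,  -90,  -86,  -82,  -78,  -74]))
(array([ 8, 82,  1,  0,  0,  0,  0,  0,  0,  0,  0,  0,  0,  0,  0]), array([-126, -123, -120, -117, -114, -111, -108, -105, -102,  -99,  -96,
        -93,  -90,  -87,  -84,  -81]))
pan c [nan nan nan] [array([ 0.497, -0.008,  0.031]), array([ 0.487, -0.161,  0.016]), array([ 0.341, -0.147,  0.019]), array([ 0.351, -0.001,  0.001])]
[0.71325045 0.70090926 0.         0.        ]
False [-0.2 -0.2  0.7] [ 0.60054958 -0.02573093  0.08191915]
0.04353813155081201 41.981345415115356
0.04365406606171087 4.625 [-1.  -1.  -2.2]
```

Run:
```python
from est import *
q=r.read_state()["eef_rot"]
px,py=.419,-.079
mv([px,py,.2],speed=.3)
t=mv([px,py,.0575],speed=.12,f=8);print(t,F(),r.read_state()["eef_pos"])
command_gripper(.07);mv([px,py,.2],speed=.3)
r.reach([.36,-.3,.3],list(q))
im,P=cloud("top");save(im,"top1.png");np.savez("top1.npz",im=im,P=P)
for k,uv in dict(mA=(168,210),mB=(243,234),mC=(196,268)).items():
    Q=blob(P,uv,25,.052,.072);Q=Q; print(k,rect(Q));Q=blob(P,uv,25,.082,.1);print(rect(Q))
Q=blob(P,(344,239),30,.06,.085);print("spacer",rect(Q),np.median(Q[:,2]),r.read_state()["time_s"])
a=cv2.resize(im[115:295,145:455],None,fx=2.5,fy=2.5);save(np.clip(a*1.4,0,255).astype(np.uint8),"c1.png")
```

```text
False [-0.3  0.  -1.9] [ 0.41943508 -0.07911172  0.05792297]
mA (array([493.2, 362.6]), array([92.1, 44.4]), 25.6)
(array([493.7, 362.5]), array([28.9, 32. ]), 26.4)
mB (array([432.1, 178.4]), array([90.6, 44.4]), 9.0)
(array([432.2, 178.6]), array([28. , 31.6]), 7.0)
mC (array([349.5, 295. ]), array([44.8, 90.6]), 61.7)
(array([349.4, 295.3]), array([31.5, 27.6]), 63.0)
spacer (array([420.1, -78. ]), array([78.7, 42.1]), 89.6) 0.07320817643960292 8.7667
```

View pics/c1.png

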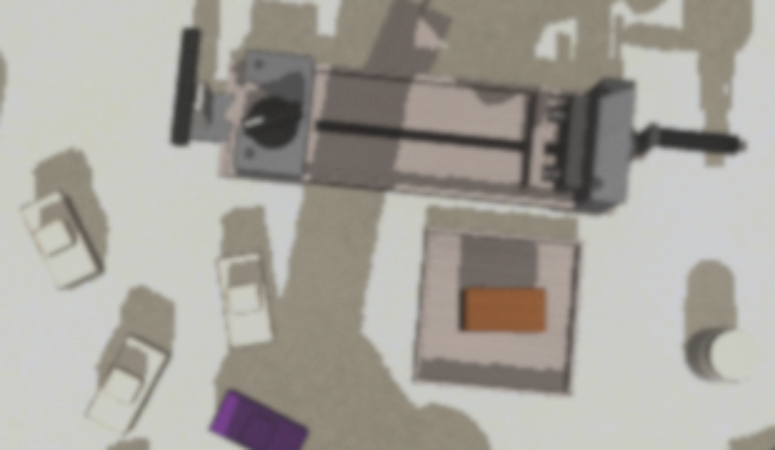

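```bash
cat >> est.py <<'E'
def locate(guess,rad=.07):
    im,P=cloud("top"); V=P.reshape(-1,3); C=im.reshape(-1,3).astype(int)
    ok=np.isfinite(V[:,0])&(np.hypot(V[:,0]-guess[0],V[:,1]-guess[1])<rad)&(C.max(1)-C.min(1)<50)
    V=V[ok]; L=V[(V[:,2]>.052)&(V[:,2]<.1)]
    c,s,a=rect(L); 
    if s[0]<s[1]: a-=90
    G=V[(V[:,2]>.082)&(V[:,2]<.1)]; g,_,_=rect(G)
    print("loc",c,s,a,g); return (np.array(c)+np.array(g))/2000,np.radians(a)
def place(guess,yt):
    c,yaw=locate(guess)
    q=pick_q([*c,.15],yaw); command_gripper(.062,force=50)
    r.reach([*c,.2],list(q)); t=mv([*c,.091],speed=.15,f=12); print("down",t,r.read_state()["eef_pos"][2])
    command_gripper(.015); s=r.read_state(); print("grip",s["grip_width"],s["grip_force"])
    mv([*c,.28],speed=.3)
    w=toworld(0,yt); q2=pick_q([*w,.28],YAW)
    if abs(np.dot(q,q2))<.7: q2=next(x for x in quat(YAW) if abs(np.dot(x,q))>=.7)
    r.reach([*w,.28],list(q2)); print("held",r.read_state()["grip_width"])
    mv([*w,.135],speed=.2); t=mv([*w,.119],speed=.03,f=8); print("set",t,r.read_state()["eef_pos"],F())
    command_gripper(.055); mv([*w,.28],speed=.3); print(r.read_state()["time_s"])
E
python3 - <<'E'
from est import *
place((.4935,.3626),.085)
E
```

```text
loc [493.2 362.4] [91.3 45.3] 26.5 [493.6 362.6]
down False 0.09193615030388588
grip 0.02678780367693316 51.89057528972626
held 0.02718657683488381
set True [0.60909839 0.08807539 0.12181852] [-0.8 -0.   4.4]
17.1
```

Run:
```python
from est import *
for g,y in(((.432,.1784),.039),((.3495,.295),-.007)):
    r.reach([.45,-.2,.3],list(pick_q([.45,-.2,.3],YAW)))
    place(g,y)
r.reach([.45,-.2,.3],list(pick_q([.45,-.2,.3],YAW)))
im,P=cloud("top");np.savez("top2.npz",im=im,P=P)
a=cv2.resize(im[115:295,145:455],None,fx=2.5,fy=2.5);save(np.clip(a*1.4,0,255).astype(np.uint8),"c2.png")
Q=topress(P.reshape(-1,3))
for y in(.085,.039,-.007):
    S=Q[(abs(Q[:,0])<.03)&(abs(Q[:,1]-y)<.022)&(Q[:,2]>.112)&(Q[:,2]<.13)];print(rect(S),np.median(S[:,2]))
```

```text
loc [432.2 178.2] [90.6 45. ] 9.0 [432.2 178.7]
down False 0.09164016401714897
grip 0.02699318432596618 52.75617957115173
held 0.0271145849875796
set True [0.60404607 0.04235026 0.1215774 ] [-0.2  0.8  4.6]
25.4583
loc [349.5 295.1] [44.4 90.6] -28.6 [349.4 295.5]
down False 0.09156625225109546
grip 0.027164462659412875 54.168734550476074
held 0.027375129114460148
set True [ 0.59910779 -0.003348    0.12156171] [-1.6  0.6  4.5]
34.65
(array([ 0.3, 86.4]), array([31.9, 27.8]), 88.2) 0.1211918282040445
(array([-0.5, 39.2]), array([31.9, 27.2]), 89.6) 0.12036347858829496
(array([-0. , -6.3]), array([27.6, 31.6]), 5.7) 0.1201519876668524
```

View pics/c2.png

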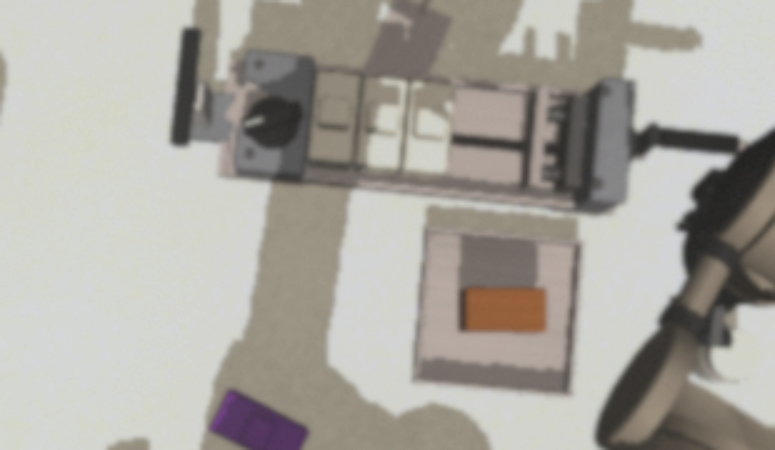

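```bash
cat >> est.py <<'E'
def cpos(a,y=-.263,R=.05):
    w=toworld(R*np.sin(a),y); return [w[0],w[1],.1+R*np.cos(a)+.006]
E
python3 - <<'E'
from est import *
p=cpos(0.02); q=pick_q(p,YAW); print(r.solve_ik(p,list(q)),r.solve_ik(cpos(3.14),list(q)))
command_gripper(.05,force=40)
r.reach([p[0],p[1],.24],list(q)); t=mv(p,speed=.12,f=12);print(t,F())
command_gripper(.01);print(r.read_state()["grip_width"],F())
for a in np.arange(.02,1.7,np.pi/10)[1:]:
    t=mv(cpos(a),speed=.08,f=35); s=r.read_state(); print(round(a,2),t,F(),np.round((np.array(s["eef_pos"])-cpos(a))*1000,1))
print(s["time_s"])
E
```

```text
[-5.45166715e-01  6.15962900e-01  1.35763113e+00 -4.44089210e-16
  1.16799862e+00 -4.36956301e-01] [-5.45792258e-01  7.30772173e-01  1.44922417e+00 -4.44089210e-16
  9.61596307e-01 -4.37581845e-01]
False [-0.4 -0.6  0.6]
0.01859056127542756 [-0.3 -0.1  4.9]
0.33 False [ 3.1 -0.7  2.1] [ 1.  -0.2  0.3]
0.65 False [ 6.8 -1.3 -2.2] [ 0.8 -0.3 -0.3]
0.96 False [ 6.3 -2.4 -2.7] [ 0.4 -0.2 -0.8]
1.28 False [ 3.8 -3.1 -6.2] [-0.1 -0.1 -1.3]
1.59 False [ 0.9 -4.5 -6.8] [-0.8 -0.  -1.5]
39.475
```

```bash
cat >> est.py <<'E'
def plate_y():
    for n in("top","scene"):
        im,P=cloud(n);Q=topress(P.reshape(-1,3))
        S=Q[(abs(Q[:,0])<.046)&(Q[:,1]>-.16)&(Q[:,1]<-.0)&(Q[:,2]>.0915)&(Q[:,2]<.0985)]
        h,e=np.histogram(S[:,1]*1000,bins=np.arange(-160,2,3)); print(n,[(int(x),int(k)) for x,k in zip(e,h) if k>2])
    return im,P
E
python3 - <<'E'
from est import *
a0=.02+5*np.pi/10
for a in a0+np.pi/10*np.arange(1,17):
    t=mv(cpos(a),speed=.1,f=35); s=r.read_state(); print(round(a,2),t,F(),np.round((np.array(s["eef_pos"])-cpos(a))*1000,1),round(s["grip_width"],4))
    if t: break
print(s["time_s"]); im,P=plate_y()
a=cv2.resize(im[180:330,170:370],None,fx=3.5,fy=3.5);save(np.clip(a*1.4,0,255).astype(np.uint8),"s3.png")
E
```

```text
1.9 False [-4.6 -3.2 -5.4] [-1.4  0.1 -0.9] 0.0188
2.22 False [-6.5 -2.9 -1.1] [-1.5  0.1 -0.2] 0.0189
2.53 False [-5.4 -2.4  1.4] [-0.8  0.1  0.8] 0.0188
2.85 False [-3.5 -1.6  4.2] [ 0.2 -0.1  1.2] 0.0183
3.16 False [-1.2 -1.2  4.5] [ 0.4 -0.1  0.9] 0.0189
3.48 False [-0.5 -1.6  6. ] [ 0.3 -0.1  0.6] 0.0189
3.79 False [-0.5 -1.3  5.1] [ 0.  -0.1  0.4] 0.0187
4.1 False [-1.5 -2.2  3.9] [-0.1 -0.   0.1] 0.0186
4.42 False [-2.6 -3.2  3.4] [-0.3 -0.  -0.1] 0.0186
4.73 False [-4.4 -3.4  3.2] [-0.6  0.  -0.1] 0.0184
5.05 False [-6.1 -2.4  5.3] [-0.9  0.   0. ] 0.0185
5.36 False [-7.9 -2.1  7.5] [-1.  -0.   0.2] 0.0186
5.67 False [-8.3 -1.1  8.7] [-1.  -0.   0.5] 0.0186
5.99 False [-4.4 -1.3  9.2] [ 0.1 -0.2  1.1] 0.0184
6.3 False [-0.8 -2.1  7.6] [ 1.  -0.2  0.8] 0.0186
6.62 False [ 4.9 -1.9  2.8] [ 1.3 -0.3  0.2] 0.0185
44.4083
top [(-130, 6), (-127, 30), (-124, 40), (-121, 27), (-118, 33), (-115, 37), (-112, 10), (-91, 15), (-88, 35), (-85, 35), (-82, 36), (-79, 17), (-28, 18), (-25, 6), (-22, 9), (-19, 13), (-16, 13), (-13, 15), (-10, 12), (-7, 12), (-4, 5)]
scene [(-130, 17), (-127, 28), (-124, 22), (-121, 27), (-118, 27), (-115, 19), (-112, 3), (-91, 27), (-88, 27), (-85, 29), (-82, 26), (-79, 4), (-31, 7), (-28, 9), (-25, 17), (-22, 12), (-19, 6), (-16, 10), (-13, 5), (-10, 9), (-7, 6), (-4, 11)]
```

View pics/s3.png

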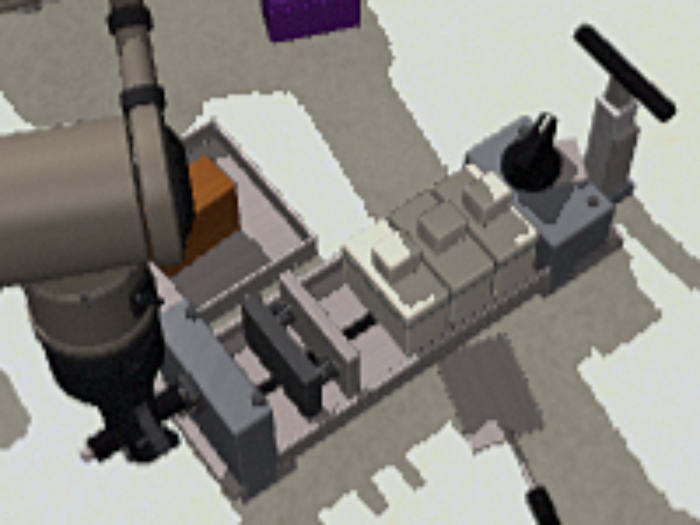

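Run:
```python
from est import *
a=.02+21*np.pi/10
while a<19.95:
    a=min(a+np.pi/10,20.0)
    t=mv(cpos(a),speed=.1,f=40); s=r.read_state()
    if a>16.5 or t: print(round(a,2),t,F(),round(s["grip_width"],4))
    if t: break
print(s["time_s"]); im,P=plate_y()
a=cv2.resize(im[180:330,170:370],None,fx=3.5,fy=3.5);save(np.clip(a*1.4,0,255).astype(np.uint8),"s4.png")
```

```text
16.67 False [-0.2 -3.5  5.4] 0.0186
16.98 False [-2.3 -5.7  3.1] 0.0185
17.3 False [-3.6 -3.9  3.3] 0.0184
17.61 False [-5.2 -4.8  4.5] 0.0182
17.93 False [-8.1 -3.4  7.2] 0.0184
18.24 False [-9.9 -3.5 10.5] 0.0184
18.56 False [-6.3 -2.7 12.8] 0.0188
18.87 False [-0.8 -3.   9.6] 0.0185
19.18 False [ 1.3 -3.8  5.1] 0.0186
19.5 False [ 4.4 -5.2  0.3] 0.0185
19.81 False [ 4.2 -5.1 -1.5] 0.0187
20.0 False [ 2.8 -5.5 -1.3] 0.0187
57.7083
top [(-64, 27), (-61, 31), (-58, 36), (-55, 36), (-52, 32), (-49, 21), (-34, 34), (-31, 34), (-28, 35), (-25, 31), (-22, 10), (-19, 13), (-16, 19), (-13, 10), (-10, 9), (-7, 9), (-4, 9)]
scene [(-67, 10), (-64, 27), (-61, 22), (-58, 21), (-55, 19), (-52, 21), (-49, 5), (-37, 6), (-34, 29), (-31, 25), (-28, 28), (-25, 23), (-22, 9), (-19, 18), (-16, 17), (-13, 6), (-10, 10), (-7, 9), (-4, 7)]
```

View pics/s4.png

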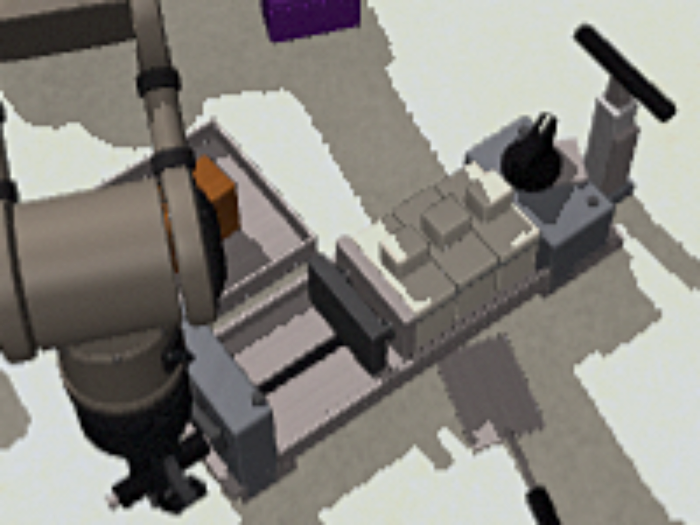

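Run:
```python
from est import *
command_gripper(.05); e=r.read_state()["eef_pos"]; print(F())
mv([e[0],e[1],.26],speed=.25)
im,P=cloud("top");Q=topress(P.reshape(-1,3))
S=Q[(abs(Q[:,0]+.012)<.04)&(abs(Q[:,1]-.145)<.04)&(Q[:,2]>.1225)&(Q[:,2]<.134)]
c,s,a=rect(S);print("knob",c,s,a,pr(S[:,2]))
if s[0]>s[1]: a-=90
yaw=YAW+np.radians(a); w=toworld(c[0]/1000,c[1]/1000)
for q in quat(yaw):
    j=r.solve_ik([*w,.126],list(q)); print(q, j)
S=Q[(abs(Q[:,0])<.07)&(abs(Q[:,1]-.225)<.03)&(Q[:,2]>.16)&(Q[:,2]<.2)];print("bar",rect(S),pr(S[:,2]))
```

```text
[-0.3  0.2 -0.4]
knob [-12.  145.2] [16.2 59. ] 25.5 [123.  123.7 127.6 131.6 133.2]
[0.57856962 0.815633   0.         0.        ] [ 1.19165790e-01  6.37282080e-01  1.40940989e+00 -4.44089210e-16
  1.09490068e+00 -2.17682755e-01]
[ 0.815633   -0.57856962  0.          0.        ] [ 1.19165790e-01  6.37282080e-01  1.40940989e+00 -4.44089210e-16
  1.09490068e+00  2.92390990e+00]
bar (array([  0.4, 225.2]), array([110.2,  18.3]), 0.2) [166.9 169.5 175.7 180.5 181.6]
```

Run:
```python
from est import *
w=toworld(-.012,.1452); q=next(quat(YAW+np.radians(25.5)))
command_gripper(.04,force=50)
r.reach([*w,.24],list(q)); t=mv([*w,.128],speed=.12,f=10);print(t,F())
command_gripper(.005);s=r.read_state();print(s["grip_width"],F(),s["torque"])
j0=np.array(s["joint_positions"]);t0=s["torque"][2]
R0=Rn.from_quat(s["eef_rot"])
for k in range(1,16):
    j=j0.copy();j[5]+=.09*k; r.movej(list(j)); s=r.read_state()
    y=np.degrees((R0.inv()*Rn.from_quat(s["eef_rot"])).as_rotvec())[2]
    print(round(.09*k,2),round(y,1),np.round(s["torque"],2),F(),round(s["grip_width"],4))
    if k>9 and abs(s["torque"][2]-t0)>.9: break
print(s["time_s"])
```

```text
False [ 0.6 -0.3 -0.1]
0.015333257427195608 [-4.1 -1.6  5.7] [-0.27989699  0.68990399 -0.01340439]
0.09 5.0 [-0.   -0.14 -0.07] [ 0.4  0.1 -2.3] 0.0149
0.18 10.1 [ 0.03 -0.04 -0.07] [-0.2 -0.2 -2.3] 0.0149
0.27 15.2 [ 0.01 -0.02 -0.08] [-1.2 -0.9 -1.5] 0.0151
0.36 20.3 [-0.06 -0.08 -0.03] [-0.8 -0.8 -1.3] 0.0149
0.45 25.5 [-0.01 -0.12 -0.07] [ 0.2  0.1 -1.2] 0.0152
0.54 30.6 [-0.08 -0.16 -0.02] [ 0.3 -1.2 -0.9] 0.0153
0.63 35.8 [-0.06 -0.13  0.  ] [ 0.7 -1.  -0.8] 0.015
0.72 41.0 [-0.11 -0.19 -0.12] [ 0.3 -1.9 -1.3] 0.0153
0.81 46.1 [-0.16 -0.18 -0.3 ] [ 0.1 -0.7 -0.2] 0.015
0.9 51.3 [-0.27 -0.18 -0.33] [ 1.2 -1.1  0.2] 0.0153
0.99 56.4 [-0.31 -0.31 -0.14] [ 0.3 -1.7 -1.9] 0.0152
1.08 61.6 [-0.31 -0.34 -0.  ] [ 2.6 -1.3 -2. ] 0.0151
1.17 66.6 [-0.28 -0.55  0.94] [ 3.3 -2.4 -3. ] 0.0152
65.4
```

Run:
```python
from est import *
command_gripper(.04); e=r.read_state()["eef_pos"]; mv([e[0],e[1],.27],speed=.25)
w=toworld(0.0002,.2251); q=pick_q([*w,.174],YAW+np.pi/2)
r.reach([*w,.27],list(q))
im,P=cloud("wrist"); save(im,"w5.png")
t=mv([*w,.174],speed=.12,f=10);print(t,F())
command_gripper(.005,force=70);s=r.read_state();print(s["grip_width"],F())
for z in (.2,.22,.24,.25):
    t=mv([*w,z],speed=.06,f=40);print(z,t,F(),r.read_state()["eef_pos"])
t=mv([*w,.272],speed=.04,f=25);s=r.read_state();print(t,F(),s["eef_pos"],s["grip_width"],s["time_s"])
```

```text
False [-0.2  0.1  0.5]
0.015966686230833315 [ 1.3 -3.5  1.3]
0.2 False [ 4.1 -2.8 -4.9] [0.62493222 0.22685257 0.19941447]
0.22 False [ 2.6 -4.6 -1.9] [0.62494118 0.22682645 0.22008453]
0.24 False [ 2.2 -4.4 -1.3] [0.62492152 0.22683114 0.24009678]
0.25 False [ 2.  -4.3 -0.2] [0.62491861 0.22686863 0.25041708]
True [0.7 0.2 0. ] [0.62496118 0.22676968 0.26224316] 0.015478166402063991 71.9917
```

View pics/w5.png

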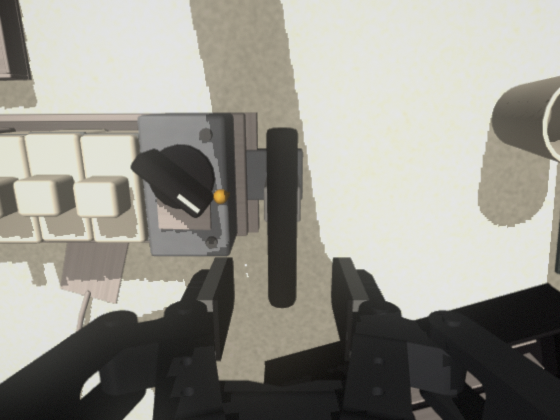

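Run:
```python
from est import *
command_gripper(.05); e=r.read_state()["eef_pos"]; mv([e[0],e[1],.36],speed=.25)
r.reach([.4,.35,.35],list(r.read_state()["eef_rot"]))
im,P=plate_y();save(np.clip(cv2.resize(im[180:330,200:400],None,fx=3.5,fy=3.5)*1.4,0,255).astype(np.uint8),"s6.png")
im,P=cloud("top");Q=topress(P.reshape(-1,3))
S=Q[(abs(Q[:,0])<.07)&(abs(Q[:,1]-.225)<.03)&(Q[:,2]>.2)&(Q[:,2]<.3)];print("bar",rect(S),pr(S[:,2]),r.read_state()["time_s"])
for y in(.088,.044,0):
    S=Q[(abs(Q[:,0])<.03)&(abs(Q[:,1]-y)<.022)&(Q[:,2]>.112)&(Q[:,2]<.13)];print(rect(S),np.median(S[:,2]))
```

```text
top [(-64, 29), (-61, 36), (-58, 29), (-55, 35), (-52, 32), (-49, 20), (-34, 31), (-31, 40), (-28, 28), (-25, 34), (-22, 9), (-19, 19), (-16, 8), (-13, 11), (-10, 15), (-7, 15), (-4, 7)]
scene [(-67, 11), (-64, 31), (-61, 22), (-58, 19), (-55, 25), (-52, 20), (-49, 7), (-37, 10), (-34, 31), (-31, 27), (-28, 26), (-25, 26), (-22, 11), (-19, 13), (-16, 17), (-13, 13), (-10, 10), (-7, 11), (-4, 7)]
bar (array([-2.000e-01,  2.251e+02]), array([109.5,  18.4]), 0.3) [211.2 254.1 262.6 266.8 268.5] 74.1167
(array([-0.8, 87.7]), array([28.6, 31.3]), 5.7) 0.12007123367127528
(array([-1.9, 44.2]), array([28.3, 31.9]), 0.1) 0.12048200275352527
(array([0.3, 0.3]), array([32.3, 28.7]), 87.2) 0.12008311059151162
```

View pics/s6.png

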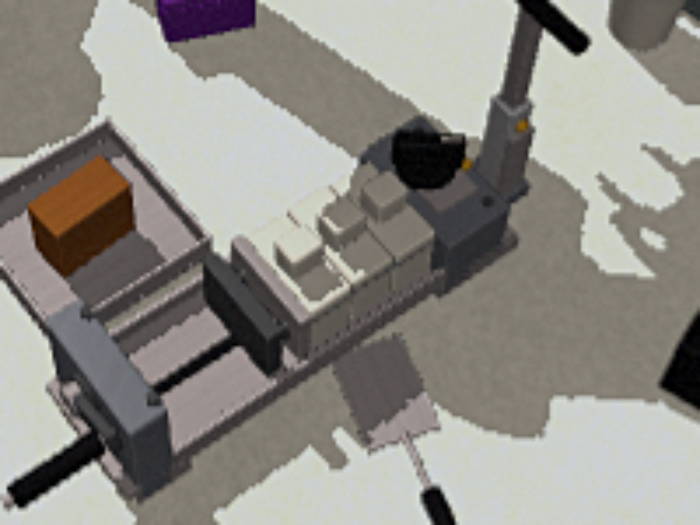

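```bash
python3 -c "
from h import *
print(r.finish_job())"
```

```text
the job is handed in; nothing more can be done
None
```

I handed the job in at about 74 s of the 210 s allowed: the spacer is in the pan, three white moulds stand in one row snug against the head with the springs squeezed about 8 mm by my image measurement, and the brass pin and handle button were both seen sprung out.

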